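# Push the pine block through the gap between two jars

## Robot

A 6-joint arm with a two-finger parallel gripper is mounted at the origin on the work surface; the furniture and walls round the work are solid. World frame = base frame: x ahead of the robot, y to its left, z up, the work surface at z = 0. Lengths are in m, angles in rad, forces in N, time in s.
With the tool pointing down it reaches from about 0.325 to 0.85 m from the base axis. Payload 4.4 kg.
Tool frame: the origin (TCP) lies at the centre of the arm's flange, where the gripper is bolted on; the fingertips stand 199 mm ahead of it and the grasp point (between the pads) lies 180 mm ahead of it; z points along the fingers, y is the line along which they close (so a half turn about z gives the same grasp; the last joint's range is limited). The gripper opens to 94 mm and grips with 3 to 60 N. Pads are 16 mm wide; open, the fingers measure 119 mm over their backs; the gripper's body (75 mm by 177 mm) begins 78 mm behind the grasp point.
Start: joints at [1.062, 0.207, 1.542, -0, 1.393, -0.15], TCP at [0.201, 0.539, 0.405] pointing down, gripper open.
Joint ranges: [-2.73, 2.73], [-0.86, 2.22], [0.23, 2.46], [-1.11, 4.25], [0.08, 2.63], [-2.82, 2.82]. Speed limits (rad/s): [2.79, 2.79, 3.14, 3.14, 3.14, 3.14].

## Interface

Orientations are given as a rotation vector (axis times angle).
In Python, from cell import robot, release, clamp, inverse_kinematics, readout, eyes, workorder gives the robot as it stands. Calls block until the motion is done:
- robot.move_ptp(position, orientation): joint-space move of the TCP to a pose.
- robot.servo_line(position, rotation=None, v=0.15, force_limit=None): straight line of the TCP; rotation=None keeps the orientation; v is the mean speed in m/s. With force_limit (N) it stops when the force on the tool has changed by that much, and returns True; else False.
- robot.goto_joints(angles): joint-space move.
- release() and clamp(squeeze=None): open the fingers fully, or close them until they stop; squeeze is the grip in N (None keeps the last).
- robot.sleep(seconds).
- inverse_kinematics(position, orientation): joint angles nearest the present ones, or None.
- readout.observe(): the state.
- eyes.camera(name): name is "side" or "top" or "wrist"; returns (picture, depth): 400x640x3 uint8, red, green, blue; 400x640 float32, m along the optical axis (not along the pixel's ray), 0 where there is no reading.
- eyes.camera_model(name): a dict with "intrinsics" (3x3 intrinsics, pixels), "R" (3x3) and "t" (3): a world point X has camera coordinates R X + t. Camera axes: x right, y down, z forward; pixel columns grow to the right and rows downward; lengths in m; the calibration is good to about 2 mm. The wrist camera is an equidistant fisheye: a pixel r from the principal point sees the ray r / f radians off the axis. A picture is of the moment at which its call begins: read the wrist's pose just before it. camera_model takes no time and is no camera call; for the wrist camera it gives the pose at the moment of the call.
A pose or a line that the arm cannot do raises robot.MotionError and nothing moves.
- workorder.job_done(): hands the job in; it is judged then, once.
The state is a dict: "time": time; "joint_pos": joint angles; "joint_velocities": joint speeds; "joint_torque": joint torques, N m; "position": TCP position; "ee_rot": TCP orientation; "force": force on the tool from outside, world axes, zero at the start; "wrist_torque": the same for the moment, N m; "opening": finger opening in m; "finger_force": force on a finger pad.
Only numpy, scipy, OpenCV 4.12 (cv2) and the standard library are available. Lean on these libraries where they do the work, as an engineer would, in place of code of your own. Each camera call takes 0.05 s, during which the arm holds its last target. There are 200 camera calls.

## Task

Push the pine block endways through the narrow gap between the two squat cork-lidded jars, and on until its leading end rests flat against the side of the big cream gift crate behind them. Only push it with the fingers: it stays flat on the worktop and is never pinched or lifted. Leave the small boxes round about where they are.

Things in the scene. Friction and masses are not known exactly. Their poses are not given: they have to be found in the camera images.
- block_centre (a point): Centre of the loose plain pine block: 60 mm (its x) by 110 mm (its y, the long axis, along the grain) by 42 mm high (z), about 0.12 kg, lying flat on the worktop; this point is 21 mm above its underside. It starts before the gap, some 150 to 200 mm short of it, up to 50 mm to one side of the middle and up to 0.35 rad askew; either end may lead.
- near_jar: One of two identical round white stoneware jars with flat cork lids, 70 mm across and 46 mm high, fixed to the worktop; the one nearer the robot. Origin: centre of its underside. Its x axis is level and points the way the block must go, from the gap squarely towards the crate; y points away from the gap.
- far_jar: The other jar, the same, on the far side of the gap; the open gap between the jars is 65.5 to 68 mm wide at its narrowest. Origin: centre of its underside; axes parallel to those of near_jar, so its y points into the gap.
- gift_crate: Big cream lidded gift crate, fixed, 200 mm (x) by 240 mm (y) by 140 mm high. Origin: centre of its underside. Its x axis is the direction of the push (parallel to the jars' x); the face that the block shall rest against is its -x side, 240 mm wide, square to the push.
- crate_face (a point): Middle (across) of that face of the crate, 21 mm above the worktop; it lies 135 to 150 mm beyond the line joining the jars' centres, straight behind the middle of the gap. Axes as the crate's.
- gift_d: plain off-white flat carton 60x70x28 mm high, loose, a bystander to be left where it is. Origin: centre of its underside.
- gift_e: small cubic floral carton 52x52x51 mm high, loose, a bystander to be left where it is. Origin: centre of its underside.
- gift_n: flat floral carton 45x60x24 mm high, loose, a bystander to be left where it is. Origin: centre of its underside.
- white_box2: plain white trinket box 55x70x30 mm high, loose, a bystander to be left where it is. Origin: centre of its underside.
There are look-alikes about, which are no part of the job. Of the things that look like the part that bears block_centre, take the one that is farthest to the robot's left at the start. What is shaped like the near_jar but green is not meant.

How it is judged:
By the outcome, as a careful person would: the job done as asked, in the order asked, and still so for the second after the job is handed in, with the robot touching nothing.
It also fails if it takes over 56 s, if anything falls off the work surface, if the arm or the gripper's body presses on something with over 40 N, if the wrist force passes 120 N, or if a joint passes its speed limit or range.

## Working session

There is one attempt and no reset: what is moved stays moved. The work goes in short steps, each a Python script; the robot and the scene stay as the last script left them, time stands still between calls to the robot, and variables do not carry over. Pictures are saved under pics/ and viewed, at most 10 in all, crops included, and the job is handed in when it is done.

```bash
mkdir -p pics; ls; python3 - <<'E'
from cell import *
import cv2,numpy as np
for n in ("top","side"):
    p,d=eyes.camera(n); cv2.imwrite(f"pics/{n}0.png",p[:,:,::-1]); np.savez(f"{n}0.npz",p=p,d=d,**eyes.camera_model(n))
    print(n,eyes.camera_model(n))
s=readout.observe();print(s["time"],s["position"],s["ee_rot"],s["opening"])
E
```

```text
pics
top {'intrinsics': array([[477.03724929,   0.        , 324.12070127],
       [  0.        , 477.03724929, 198.93791129],
       [  0.        ,   0.        ,   1.        ]]), 'R': array([[-0.0196418 , -0.9997863 , -0.00644574],
       [-0.99454346,  0.02019866, -0.10234906],
       [ 0.10245738,  0.00440025, -0.99472766]]), 't': array([0.00514296, 0.55010682, 1.29138276])}
side {'intrinsics': array([[383.1377317 ,   0.        , 319.53567416],
       [  0.        , 383.1377317 , 194.20360154],
       [  0.        ,   0.        ,   1.        ]]), 'R': array([[ 0.44903062,  0.89344978,  0.01090829],
       [ 0.60418783, -0.29461373, -0.74037816],
       [-0.65827697,  0.33904312, -0.67210207]]), 't': array([-0.23411607, -0.31107065,  1.27047376])}
0.1 [0.20122946 0.53831106 0.40360037] [-5.58896724e-01 -3.09080614e+00  3.01803230e-03] 0.0943550227437707
```

View pics/top0.png

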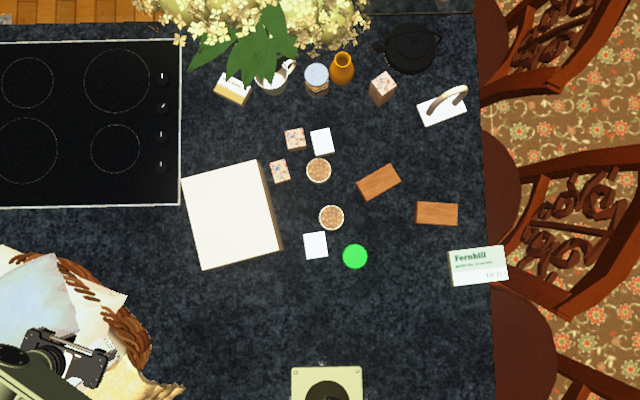

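View pics/side0.png

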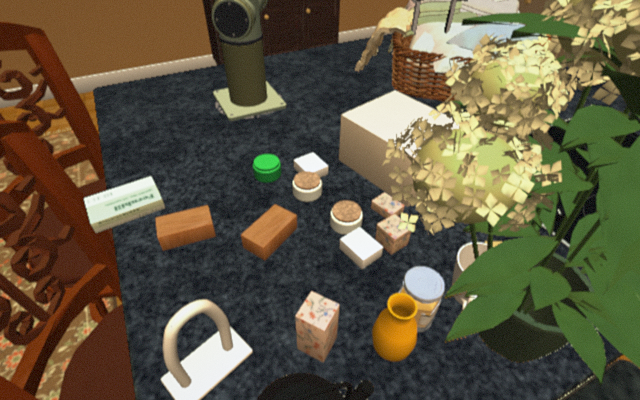

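The top view shows the pine block at (378,182), the leftmost of the two, since image left is +y. The jars are at (331,217) near and (318,170) far, and the crate is at (230,215), so the push goes image-left. I'll leave the second block at (437,213) and the green jar alone.

```bash
cat > h.py <<'E'
import numpy as np,cv2
from cell import *
def cloud(p,d,m):
    K,R,t=m["intrinsics"],m["R"],m["t"]
    v,u=np.mgrid[:400,:640]
    c=np.stack([(u-K[0,2])/K[0,0]*d,(v-K[1,2])/K[1,1]*d,d],-1)
    return (c-t)@R
def comp(mask,uv):
    n,l=cv2.connectedComponents(mask.astype(np.uint8),connectivity=4)
    return l==l[uv[1],uv[0]] if mask[uv[1],uv[0]] else mask&False
def rect(X,m,uv,zlo,zhi):
    k=comp((X[...,2]>zlo)&(X[...,2]<zhi),uv)
    P=X[k]; (c,s,a)=cv2.minAreaRect(P[:,:2].astype(np.float32))
    # long-axis angle
    b=cv2.boxPoints((c,s,a)); e=[b[1]-b[0],b[2]-b[1]]; e=max(e,key=np.linalg.norm)
    return np.array(c),np.array(s),np.arctan2(e[1],e[0])%np.pi,np.median(P[:,2]),k.sum()
E
python3 - <<'E'
from h import *
f=dict(np.load("top0.npz"));X=cloud(f["p"],f["d"],f)
for n,uv,lo,hi in [("block",(378,182),.03,.06),("block2",(437,213),.03,.06),("near",(331,217),.036,.06),("far",(318,170),.036,.06),("crate",(225,215),.125,.16),("wb",(316,245),.02,.05),("w2",(322,141),.02,.05),("g",(279,171),.015,.04),("e",(295,139),.03,.07),("green",(355,256),.03,.08)]:
    try: print(n,[np.round(q,4) for q in rect(X,f,uv,lo,hi)])
    except Exception as e: print(n,X[uv[1],uv[0]],e)
E
```

```text
block [array([ 0.5951, -0.1563]), array([0.0602, 0.11  ]), np.float32(2.0787), np.float64(0.0419), np.int64(879)]
block2 [array([ 0.505 , -0.3132]), array([0.1106, 0.0606]), np.float32(1.4884), np.float64(0.0418), np.int64(911)]
near [array([ 0.5002, -0.0243]), array([0.066 , 0.0638]), np.float32(1.0879), np.float64(0.0447), np.int64(459)]
far [array([0.6303, 0.0066]), array([0.0652, 0.0642]), np.float32(1.43), np.float64(0.0449), np.int64(446)]
crate [array([0.5073, 0.2342]), array([0.2409, 0.2016]), np.float32(0.2443), np.float64(0.1397), np.int64(7494)]
wb [array([0.4257, 0.0203]), array([0.0699, 0.0598]), np.float32(0.134), np.float64(0.028), np.int64(556)]
w2 [array([ 0.7136, -0.004 ]), array([0.0711, 0.0551]), np.float32(0.2031), np.float64(0.0297), np.int64(490)]
g [array([0.6342, 0.1166]), array([0.0609, 0.045 ]), np.float32(0.2671), np.float64(0.0234), np.int64(347)]
e [array([0.7193, 0.0704]), array([0.052 , 0.0514]), np.float32(0.1782), np.float64(0.0504), np.int64(364)]
green [array([ 0.3933, -0.0868]), array([0.0671, 0.0674]), np.float32(2.3389), np.float64(0.0443), np.int64(513)]
```

```bash
cat >> h.py <<'E'
from scipy.spatial.transform import Rotation as Rot
A=0.240
D=np.array([-np.sin(A),np.cos(A)]); N=np.array([np.cos(A),np.sin(A)])
M=np.array([.5653,-.0089])
def xy(s,l): return M+s*D+l*N
def pose(yv):
    y=np.append(yv,0); z=np.array([0,0,-1.]); return Rot.from_matrix(np.c_[np.cross(y,z),y,z]).as_rotvec()
def P(s,l,z): return np.append(xy(s,l),z)
def sl(p): q=np.asarray(p)[:2]-M; return np.round([q@D*1e3,q@N*1e3],1)
E
python3 - <<'E'
from h import *
for nm,yv in (("D",D),("-D",-D),("N",N),("-N",-N)):
    print(nm,pose(yv),inverse_kinematics(P(-.162,-.064,.3),pose(yv)),inverse_kinematics(P(-.01,0,.207),pose(yv)))
f=dict(np.load("top0.npz"));X=cloud(f["p"],f["d"],f)
print(sl([.5951,-.1563]),sl([.5073,.2342]),sl([.5002,-.0243]),sl([.6303,.0066]),sl([.505,-.3132]))
E
```

```text
D [ 0.37608699 -3.11900032 -0.        ] [-4.74762522e-01  3.04755976e-01  1.64930551e+00 -4.44089210e-16
  1.18753117e+00 -2.28555885e+00] [-1.85131000e-01  4.29745143e-01  1.70530654e+00 -4.44089210e-16
  1.00654097e+00 -1.99592733e+00]
-D [3.11900032 0.37608699 0.        ] [-4.74762522e-01  3.04755976e-01  1.64930551e+00 -4.44089210e-16
  1.18753117e+00  8.56033804e-01] [-1.85131000e-01  4.29745143e-01  1.70530654e+00 -4.44089210e-16
  1.00654097e+00  1.14566533e+00]
N [1.93953261 2.47139994 0.        ] [-4.74762522e-01  3.04755976e-01  1.64930551e+00 -4.44089210e-16
  1.18753117e+00 -7.14762522e-01] [-1.85131000e-01  4.29745143e-01  1.70530654e+00 -4.44089210e-16
  1.00654097e+00 -4.25131000e-01]
-N [ 2.47139994 -1.93953261  0.        ] [-4.74762522e-01  3.04755976e-01  1.64930551e+00 -4.44089210e-16
  1.18753117e+00  2.42683013e+00] [-1.85131000e-01  4.29745143e-01  1.70530654e+00 -4.44089210e-16
  1.00654097e+00  2.71646165e+00]
[-150.3   -6.1] [249.9   1.4] [  0.5 -66.9] [-0.4 66.8] [-281.2 -130.9]
```

```bash
python3 - <<'E'
from h import *
Z=.207; r=pose(-D); L=robot.servo_line
robot.move_ptp(P(-.162,-.064,.33),r)
L(P(-.162,-.064,Z),v=.15)
L(P(-.162,-.041,Z),v=.04)
L(P(-.162,-.049,Z),v=.08)
L(P(-.150,-.049,Z),v=.08)
L(P(-.150,-.034,Z),v=.04)
L(P(-.150,-.050,Z),v=.08)
s=readout.observe(); print(s["time"],s["force"],sl(s["position"]),s["position"][2])
L(P(-.150,-.050,.33),v=.2)
p,d=eyes.camera("wrist"); m=eyes.camera_model("wrist"); cv2.imwrite("pics/w1.png",p[:,:,::-1])
p,d=eyes.camera("top"); cv2.imwrite("pics/t1.png",p[:,:,::-1]); np.savez("t1.npz",p=p,d=d,**eyes.camera_model("top"))
print(m,readout.observe()["time"])
E
python3 -c "
import cv2,numpy as np
a=cv2.imread('pics/w1.png');b=cv2.imread('pics/t1.png')[100:280,260:500];b=cv2.resize(b,None,fx=1.25,fy=1.25,interpolation=2)
c=np.zeros((600,640,3),np.uint8);c[:375]=cv2.resize(a,(640,400))[:375];c[375:,:300]=b;cv2.imwrite('pics/c1.png',c)"
```

```text
6.0333 [ 0.57307875  0.15297956 -0.30650791] [-150.   -50.5] 0.2069679574607542
{'intrinsics': array([[309.70691629,   0.        , 316.76289384],
       [  0.        , 309.70691629, 201.84346262],
       [  0.        ,   0.        ,   1.        ]]), 'R': array([[ 0.23698219, -0.97151105, -0.00239012],
       [-0.93689754, -0.22918835,  0.26399944],
       [-0.25702617, -0.06032387, -0.96451987]]), 't': array([-0.29091934,  0.47065368,  0.44741039])} 6.9
```

View pics/c1.png

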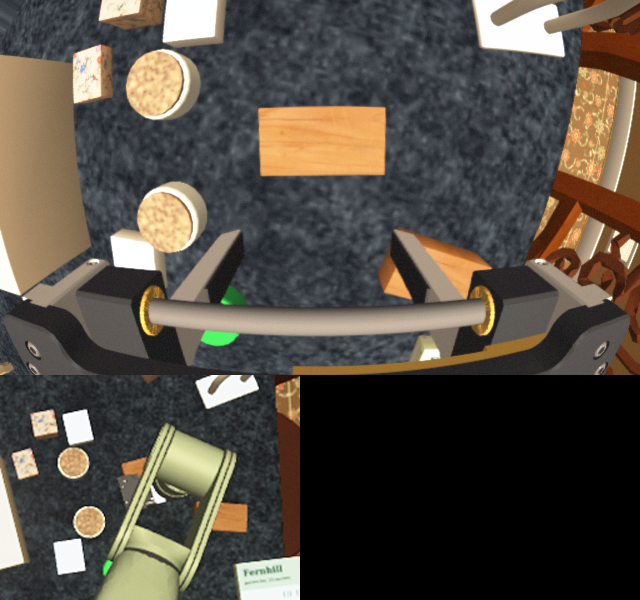

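The wrist view shows the block at (322,141), now square to the crate. The jars are at (163,84) and (173,217). I'll measure all three in this one picture.

```bash
cat >> h.py <<'E'
def wcloud(d,m):
    K,R,t=m["intrinsics"],m["R"],m["t"]
    v,u=np.mgrid[:400,:640]
    x,y=(u-K[0,2])/K[0,0],(v-K[1,2])/K[1,1]; r=np.hypot(x,y)+1e-9; k=np.tan(r)/r
    return (np.stack([x*k*d,y*k*d,d],-1)-t)@R
def wlook(name):
    m=eyes.camera_model("wrist"); p,d=eyes.camera("wrist"); cv2.imwrite(f"pics/{name}.png",p[:,:,::-1]); return p,wcloud(d,m)
def wood(p):
    h=cv2.cvtColor(p,cv2.COLOR_RGB2HSV); return (h[...,0]<25)&(h[...,1]>90)&(h[...,2]>90)
E
python3 - <<'E'
from h import *
p,X=wlook("w2")
for n,uv,lo,hi in [("block",(322,141),.034,.05),("far",(158,84),.043,.055),("near",(170,217),.043,.055),("far",(158,84),.03,.055),("near",(170,217),.03,.055)]:
    c,s,a,z,k=rect(X,None,uv,lo,hi); 
    kk=comp((X[...,2]>lo)&(X[...,2]<hi),uv); cc=cv2.minEnclosingCircle(X[kk][:,:2].astype(np.float32))
    print(n,sl(c),s,"yaw",a-np.pi/2-A,z,k,"circ",sl(cc[0]),cc[1])
k=X[...,2]>.06; k&=X[...,2]<.11; k[:, 100:]=False
F=X[k&(np.mgrid[:400,:640][0]<240)]; q=(F[:,:2]-M); s,l=q@D,q@N; ok=abs(s-.15)<.02
print("face fit s=a*l+b",np.polyfit(l[ok],s[ok],1),ok.sum(),l[ok].min(),l[ok].max())
E
```

```text
block [-153.4    6.9] [0.06080674 0.11077285] yaw 0.013299957 0.040594297696505646 8624 circ [-153.2    5.9] 0.06185394898056984
far [ 2.9 66.9] [0.06169233 0.0623914 ] yaw -0.094264254 0.04402635428366274 2507 circ [ 2.9 67. ] 0.0316089503467083
near [  3.  -68.1] [0.06162009 0.06209281] yaw 0.5992807 0.04404527552181474 2265 circ [  3.3 -68.2] 0.031774576753377914
far [ 0.8 66.5] [0.06565431 0.06755048] yaw 0.5988072 0.043674910209712946 3577 circ [ 2.3 67.4] 0.03497852012515068
near [  0.7 -66.8] [0.06604472 0.06637854] yaw -0.21022497 0.043732919855596825 3211 circ [  2.5 -68.2] 0.03499012067914009
face fit s=a*l+b [-0.00057926  0.15314855] 6195 -0.08727220227140137 0.12047123172350246
```

```bash
python3 - <<'E'
from h import *
Z=.207; L=robot.servo_line; S=-.1525
L(P(S,.060,.30),v=.2)
L(P(S,.060,Z),v=.15)
L(P(S,.040,Z),v=.03)
L(P(S,.055,Z),v=.08)
L(P(S,.055,.33),v=.2)
L(P(S,-.050,.33),v=.2)
p,X=wlook("w3")
for n,uv,lo,hi in [("block",(322,141),.034,.05),("far",(158,84),.03,.055),("near",(170,217),.03,.055)]:
    c,s,a,z,k=rect(X,None,uv,lo,hi); 
    kk=comp((X[...,2]>lo)&(X[...,2]<hi),uv); cc=cv2.minEnclosingCircle(X[kk][:,:2].astype(np.float32))
    print(n,sl(c),s,"yaw",a-np.pi/2-A,z,k,"circ",sl(cc[0]),cc[1])
print(readout.observe()["time"])
E
```

```text
block [-153.2    0.2] [0.06008074 0.11058738] yaw -0.0010380596 0.040583920264904545 8535 circ [-1.534e+02  1.000e-01] 0.0618453174829483
far [ 1.1 66.4] [0.06667642 0.06671298] yaw 0.43198335 0.04371442999256534 3500 circ [ 1.6 66.7] 0.034950025379657745
near [  1.  -67.4] [0.06691649 0.06499899] yaw -1.5641662 0.043737381670826005 3115 circ [  2.5 -67.9] 0.03502121567726135
11.0833
```

```bash
python3 - <<'E'
from h import *
Z=.207; L=robot.servo_line; r=pose(N)
L(P(-.200,-.030,.33),v=.2)
robot.move_ptp(P(-.237,-.0003,.30),r); clamp(5)
L(P(-.237,-.0003,Z),v=.15)
L(P(-.170,-.0003,Z),v=.05)
s=readout.observe(); print(s["time"],s["force"],sl(s["position"]),s["opening"])
p,X=wlook("w4")
E
```

```text
16.575 [0.55727079 0.06878538 0.99783387] [-170.1   -0.3] 0.0004244288256782998
```

View pics/w4.png

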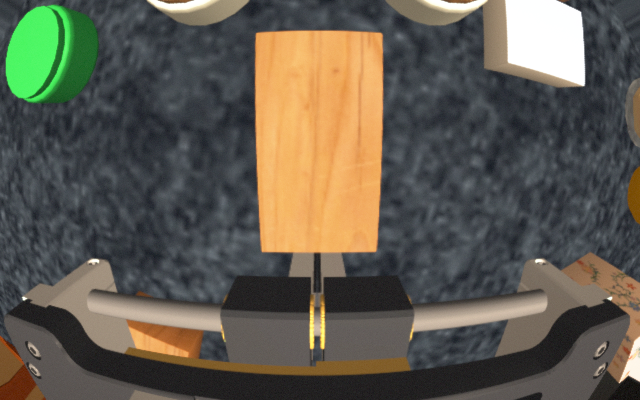

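The block lies straight ahead of the fingers: its end spans (260–378,252) and it is centred at column 319. The jars sit symmetrically at the top of the picture, so I'll carry on, checking yaw and offset on the way.

```bash
python3 - <<'E'
from h import *
Z=.207; L=robot.servo_line
def chk(n):
    p,X=wlook(n); k=comp(wood(p)&(X[...,2]>.034)&(X[...,2]<.05),(319,150)); c,s,a=cv2.minAreaRect(X[k][:,:2].astype(np.float32))
    b=cv2.boxPoints((c,s,a)); e=max([b[1]-b[0],b[2]-b[1]],key=np.linalg.norm); yaw=np.arctan2(e[1],e[0])%np.pi-np.pi/2-A
    o=readout.observe(); print(n,sl(c),s,"yaw",round(yaw,4),np.round(o["force"],1),sl(o["position"]),o["time"]); return yaw,sl(c)
y,c=chk("w5")
for i,s in enumerate((-.135,-.10,-.05)):
    if abs(y)>.04: print("stop");break
    if L(P(s,-.0003,Z),v=.05,force_limit=15): print("force stop",s)
    y,c=chk(f"w6_{i}")
E
```

```text
w5 [-105.9    0.2] (0.060564298182725906, 0.11143597215414047) yaw 0.0005 [ 1.4 -1.4  0.7] [-170.1   -0.4] 16.675
w6_0 [-69.4  -0.1] (0.06067126616835594, 0.1120774894952774) yaw 0.0018 [-0.5 -0.3 -0.2] [-135.    -0.3] 17.575
w6_1 [-35.3  -0.2] (0.06058492511510849, 0.112709179520607) yaw -0.0002 [ 0.2  0.  -0.4] [-99.9  -0.3] 18.475
w6_2 [14.5 -0.1] (0.06054277718067169, 0.11258937418460846) yaw 0.0004 [0.5 0.4 1. ] [-50.2  -0.3] 19.675
```

```bash
python3 - <<'E'
from h import *
Z=.207; L=robot.servo_line
print(L(P(.018,-.0003,Z),v=.05,force_limit=15))
print(L(P(.045,-.0003,Z),v=.015,force_limit=6))
s=readout.observe(); print(s["time"],s["force"],sl(s["position"]))
robot.sleep(.3); s=readout.observe(); print(s["time"],s["force"],sl(s["position"]))
p,X=wlook("w7")
E
```

```text
False
True
22.2667 [-0.02403212 -1.65581914  1.15565516] [33.6 -0.4]
22.5667 [ 0.77849652 -0.4103881   0.09481344] [33.4 -0.8]
```

View pics/w7.png

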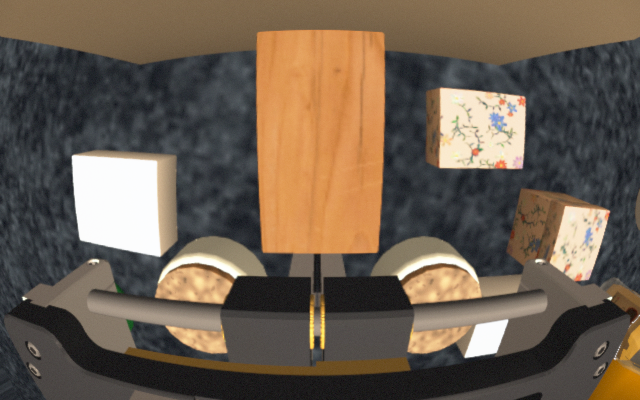

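The block's front end, at (258–384,31), meets the crate face, and it sits past both jars. I'll press once more to confirm, back off and check.

```bash
python3 - <<'E'
from h import *
Z=.207; L=robot.servo_line
print(L(P(.040,-.0005,Z),v=.01,force_limit=10))
s=readout.observe(); print(s["time"],s["force"],sl(s["position"]))
L(P(.015,-.0005,Z),v=.05); L(P(.0,-.0005,.33),v=.15); 
p,X=wlook("w8")
q=X[...,:2]-M; s=q@D; l=q@N; z=X[...,2]
k=wood(p)&(z>.034)&(z<.05)&(abs(l)<.045)&(s>.02)&(s<.17)
c,sz,a=cv2.minAreaRect(X[k][:,:2].astype(np.float32)); b=cv2.boxPoints((c,sz,a)); print(sl(c),sz,[sl(i) for i in b])
f=(z>.06)&(z<.12)&(abs(l)<.1)&(abs(s-.15)<.02); print("face",np.polyfit(l[f],s[f],1))
L(P(-.05,0,.36),v=.2)
robot.goto_joints([1.062,.207,1.542,0,1.393,-.15])
p,d=eyes.camera("top"); X=cloud(p,d,eyes.camera_model("top")); cv2.imwrite("pics/t9.png",p[100:300,150:500,::-1].repeat(2,0).repeat(2,1))
for n,uv,lo,hi in [("wb",(316,245),.02,.05),("w2",(322,141),.02,.05),("g",(279,171),.015,.04),("e",(295,139),.03,.07)]:
    print(n,[np.round(q,4) for q in rect(X,0,uv,lo,hi)][:3])
print(readout.observe()["time"])
E
```

```text
True
23.0167 [ 0.37120302 -1.18272222  0.50841282] [34.3 -0.9]
[87.2 -0. ] (0.089913010597229, 0.13353370130062103) [array([154., -45.]), array([ 20.5, -45. ]), array([20.5, 44.9]), array([154.,  45.])]
face [-0.00067111  0.1531404 ]
wb [array([0.4258, 0.0203]), array([0.0697, 0.0598]), np.float32(0.1331)]
w2 [array([ 0.7138, -0.0039]), array([0.0715, 0.0549]), np.float32(0.2021)]
g [array([0.6343, 0.1166]), array([0.0609, 0.0451]), np.float32(0.2702)]
e [array([0.7196, 0.0704]), array([0.0533, 0.0514]), np.float32(0.178)]
27.575
```

View pics/t9.png

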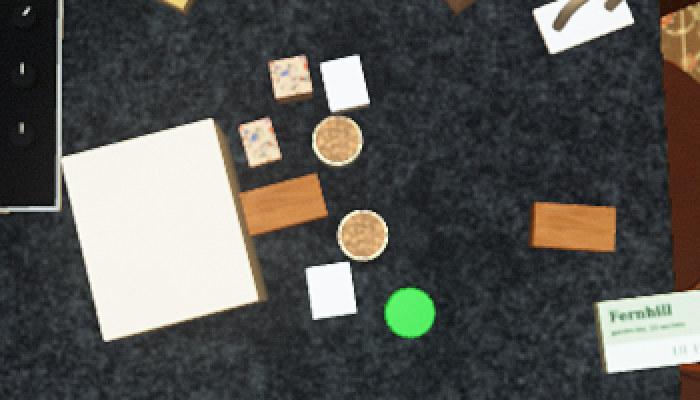

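The block at (283,205) lies flush against the crate, and the boxes haven't moved. One numeric check of the contact, then I'll hand in.

```bash
python3 - <<'E'
from h import *
p,d=eyes.camera("top"); X=cloud(p,d,eyes.camera_model("top"))
c,s,a,z,k=rect(X,0,(290,202),.034,.06); print(sl(c),s,"yaw",a-np.pi/2-A,k)
c2,s2,a2,_,_=rect(X,0,(225,215),.125,.16); print("crate",sl(c2),s2,a2,"gap mm",sl(c2)[0]-100-sl(c)[0]-55)
E
```

```text
[95.   2.1] [0.0634172 0.1106073] yaw -0.0049948543 898
crate [250.1   1.2] [0.24023718 0.20059353] 0.24107601 gap mm 0.09999999999999432
```

```bash
python3 -c "
from cell import *
print(workorder.job_done())"
```

```text
the job is handed in; nothing more can be done
None
```

I pushed the pine block through the gap and it now rests flat against the crate (measured gap about 0.1 mm); the four small boxes haven't moved, and I handed the job in at about 28 s of the 56 s allowed.

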